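# Lock the filter head home and hold the third filter click

### The job

On the test-strip exposer, swing the cam lever round by its red post to its end stop, so that it pushes the filter head home and locks it; leave the filter dial alone until that is done. Then grip the black bar on the dial, turn it clockwise (seen from above) three clicks from the red filter to the third stop, without running on to the fourth, and finish while still holding it there: it is sprung and runs back to red if let go. Leave the other things on the worktop where they are.

Things in the scene. Friction and masses are not known exactly. Their poses are not given: they have to be found in the camera images.
- exposer_base: Test-strip exposer: dark plate 130 (x) x 270 (y) x 14 mm high, fixed to the worktop but standing at a different place and yaw each time; origin under its centre, x away from the robot at yaw 0, y along the slide to the end stop (grey block 96 x 20 mm, y 98 to 118 mm, top 50 mm high).
- lever_pivot (a point): Vertical axis of the cam lever, 55 mm from the base's origin along its -y, given 62 mm above the worktop (grip height of the post). Axes as exposer_base.
- lever_post (a point): Red upright post on the end of the lever's handle, the part to grip or push: 14 mm diameter, 75 mm from the lever's axis, from 32 to 80 mm above the worktop; origin on the post's axis 62 mm above the worktop. The aluminium handle below it (14 mm wide) tops out at 35 mm. Its x axis points from the post to the lever's axis.
- cam_lever (a joint): Angle of the lever (rad), grows counter-clockwise seen from above. 0: open, handle toward the base's -x (the robot); 1.66: end stop, closed over centre, handle along the base's -y; locked above 1.5. Starts at 0 to 0.25, stays where left (friction 0.06 N m). Its cam nose pushes the filter head home (2 to 4 N at the post) and blocks it there.
- filter_head (a joint): Position of the grey sliding filter head (96 x 100 mm, top 39 mm above the worktop) along the base (m). 0: home against the end stop; grows toward the base's -y, to 0.024. It starts 0.008 to 0.022 out, with 2 N of friction.
- filter_dial (a joint): Angle of the dial (rad), which rides on the filter head. 0: red filter at the white tab, where a spring holds it; grows clockwise seen from above. Stops (clicks) are 0.419 rad (24 degrees) apart: third at 1.257, fourth 1.676, last 2.094. The spring pulls back with 0.08 to 0.14 N m, each click adds or takes 0.06 N m; let go, it runs back to 0.
- index_tab (a point): White index tab on the filter head, 53 mm from the dial's axis toward the base's -x, 40 mm above the worktop. The black dial (90 mm across, top 45 mm above the worktop) carries six coloured filters near its rim: red, pale yellow, yellow, pink, magenta, violet; the one at the tab is in use (red at the start, pink on the third stop).
- dial_grip: Black bar on the dial, to grip and turn: 46 mm long (x), 16 mm wide (y), from 48 to 82 mm above the worktop, white line on the end toward the red filter. Origin on the dial's axis, 72 mm above the worktop; x along the bar; at dial angle 0 its x is the base's x. With the head home the axis is 46 mm from the base's origin along its +y.
- film_can2: White film can with a black lid, 34 mm across, 56 mm high, right of the exposer; to be left alone. Origin under its centre.
- marker2: White marker with a red cap, 130 mm long, lying near the front edge; to be left alone. Origin under its middle.
- loupe: Black loupe, 47 mm across, 42 mm high, behind the exposer or at the right front; to be left alone. Origin under its centre.
- dropper_bottle: Brown dropper bottle, 29 mm across, 101 mm high, behind the exposer or at the right front; to be left alone. Origin under its centre.

How it is judged (in metres and radians):
On the way, in this order (a step that is already met when the one before it is completed fails the run):
1. the cam lever is closed and the filter head locked home, the dial still on red (value of joint cam_lever above 1.5 rad and value of joint filter_head below 0.003 m and value of joint filter_dial below 0.2 rad), for 0.2 s.
2. the dial is held on its third stop by the fingers, the head still locked (value of joint cam_lever above 1.5 rad and value of joint filter_head below 0.003 m and value of joint filter_dial between 1.1266 and 1.3866 rad and contact force between the fingers and dial_grip above 1 N), for 0.5 s.
At the end, for the whole second after the job is handed in: The fingers hold the dial's bar (more than 1 N) with the dial at rest within 0.13 rad of its third stop (1.257 rad); the cam lever is beyond 1.5 rad and the filter head within 3 mm of home (all of step 2 and velocity of joint filter_dial between -0.1 and 0.1 rad/s); the arm keeps its last pose, push and grip.
It fails at once if the dial is turned before the filter head is locked home (value of joint filter_dial above 0.25 rad and not (value of joint cam_lever above 1.5 rad and value of joint filter_head below 0.003 m)).
It fails at once if the dial runs on past the third stop to the fourth (value of joint filter_dial above 1.55 rad).
It fails at once if a bystander (film can, marker, loupe, dropper bottle) is moved more than 3 cm (distance of any of film_can2, marker2, loupe, dropper_bottle from where it was at the start of the episode above 0.03 m).
It also fails if it takes over 51 s, if anything falls off the work surface, if the arm or the gripper's body presses on something with over 40 N, if the wrist force passes 120 N, or if a joint passes its speed limit or range.

### The arm

A 6-joint arm with a two-finger parallel gripper is mounted at the origin on a cart in front of the work surface, level with it; the furniture and walls round the work are solid. World frame = base frame: x ahead of the robot, y to its left, z up, the work surface at z = 0. Lengths are in mm, angles in rad, forces in N, time in s.
With the tool pointing down it reaches from about 275 to 750 mm from the base axis. Payload 10.2 kg.
Tool frame: the origin (TCP) lies between the finger pads; the fingertips stand 17 mm ahead of it and the grasp point (between the pads) lies 2 mm behind it; z points along the fingers, y is the line along which they close (so a half turn about z gives the same grasp; the last joint's range is limited). The gripper opens to 85 mm and grips with 20 to 120 N. Pads are 22 mm wide; open, the fingers measure 114 mm over their backs; the gripper's body (76 mm by 85 mm) begins 54 mm behind the grasp point. The pads swing forward as they close: fully open they stand 13 mm farther back than shut.
Start: joints at [1.031, 0.313, 1.498, -0, 1.331, -0.223], TCP at [163.565, 498.876, 208.694] pointing down, gripper open.
Joint ranges: [-2.94, 2.94], [-0.97, 2.17], [0.19, 2.56], [-1.23, 4.37], [0.02, 3.11], [-2.88, 2.88]. Speed limits (rad/s): [2.39, 2.39, 3.01, 3.14, 3.14, 3.14].

### API

Orientations are given as a unit quaternion [w, x, y, z].
In Python, from rig import * gives the robot as it stands.
- The arm moves only by the tool step_arm, never from a script. Its argument "commands" is text: rows parted by semicolons, each of 7 numbers parted by spaces: the opening, from 0 (shut) to 1 (fully open), then the shift along the tool's x, y, z in cm, then the turn, a rotation vector about the tool's x, y, z in rad. In form: hand x y z rx ry rz; .... A call has 1 to 20 rows; each row is the pose to reach, as a shift and turn from the pose commanded when the call began, along the tool's axes at that moment; what a row does not reach only later rows make up. A row lasts 1/12 s, in which the tool goes at most 41.7 mm and 7.16 degrees, less where a joint would pass 70% of its speed; a pose out of reach is approached as far as the arm can. A call with a gripper value outside its range is refused whole. The fingers move at their own pace and stop on an object; "newtons" is the grip in N (left out, the last holds). Time passes only in rows, so rows that repeat a pose let the fingers close. It gives the time, the measured TCP pose, the force, the opening and the grip force at its end, in the units of the state.
- sense(): the state, without advancing time (a new reading comes with each control period).
- capture(name): name is "scene" or "top"; returns the picture (400x640x3 uint8, red, green, blue); there is no depth.
- camera_model(name): a dict with "mtx" (3x3 intrinsics, pixels), "eye" and "rotation" of the camera in the world. Camera axes: x right, y down, z forward; pixel columns grow to the right and rows downward; lengths in mm; the calibration is good to about 2 mm. A picture is of the moment at which its call begins. camera_model takes no time and is no camera call.
- finish_job(): hands the job in; it is judged then, once.
Trained networks look in the newest picture that a camera, given by its name, has taken for a name from the list of things; names that differ only in an ending like _2 or _b are one class to them, and where a whole thing is asked for, a point or a joint stands for the part that bears it (a point fixed in the world has none). Each returns a list of dicts, best first, with "score" (0 to 1); they miss things now and then, are a little off and sometimes report something else, mostly with a low value. They report only what shows in the picture. A call takes as long as a camera call.
- search_frame(camera, label): "rect" ([centre column, centre row, width, height] in pixels, round what is visible of it).
- trace(camera, label): "mask" (400x640 bool, what is visible of it) and "rect" ([centre column, centre row, width, height] in pixels, round what is visible of it).
- spot_point(camera, label): "xy" ([column, row] in pixels: a listed point, or the origin of a listed thing).
The state is a dict: "time_s": time; "joints": joint angles; "dq": joint speeds; "tau": joint torques, N m; "eef_pos": TCP position; "ee_rot": TCP orientation; "force": force on the tool from outside, world axes, zero at the start; "wrist_torque": the same for the moment, N m; "grip_width": opening from 0.0 (shut) to 1.0 (fully open); "grip_force": force on a finger pad.
Only numpy, scipy, OpenCV 4.12 (cv2) and the standard library are available. Lean on these libraries where they do the work, as an engineer would, in place of code of your own. Each camera call takes 0.05 s, during which the arm holds its last target. There are 200 camera calls.

## Working session

There is one attempt and no reset: what is moved stays moved. The work goes in short steps, Python scripts to look and compute and a tool call to move; the robot and the scene stay as the last step left them, time stands still between calls to the robot, and variables do not carry over. Pictures are saved under pics/ and viewed, at most 10 in all, crops included, and the job is handed in when it is done.

Besides the shell and the picture viewer there is one more tool, called after "Emit:" by a JSON object that holds its "method" and its "body", one argument or row to a line. step_arm: Moves the arm, as the interface text tells. Its arguments: {"type":"object","properties":{"commands":{"type":"string"},"newtons":{"type":"number"}},"required":["commands"]}

```bash
mkdir -p pics
cat > h.py <<'E'
from rig import *
import numpy as np, cv2
def ray(cam,px,z):
    m=camera_model(cam);K=np.array(m["mtx"]);R=np.array(m["rotation"]);e=np.array(m["eye"])
    d=R@np.linalg.solve(K,[px[0],px[1],1]);return (e+d*(z-e[2])/d[2])[:2]
def proj(cam,P):
    m=camera_model(cam);c=np.array(m["rotation"]).T@(np.array(P,float)-np.array(m["eye"]));u=np.array(m["mtx"])@c;return u[:2]/u[2]
def save(cam,n):
    im=capture(cam);cv2.imwrite(f"pics/{n}.png",im[:,:,::-1]);return im
E
python3 - <<'E'
from h import *
for c in("scene","top"):
    save(c,c+"0"); m=camera_model(c); print(c,np.round(m["eye"]),np.round(m["rotation"],2).tolist())
    for l,z in(("lever_pivot",62),("lever_post",62),("index_tab",40),("dial_grip",72),("exposer_base",0)):
        print(l,[(np.round(r["xy"]),round(r["score"],2),np.round(ray(c,r["xy"],z),1)) for r in spot_point(c,l)[:2]])
s=sense();print(s["eef_pos"],s["ee_rot"],s["grip_width"],s["time_s"])
a=cv2.imread("pics/scene0.png");b=cv2.imread("pics/top0.png")
cv2.imwrite("pics/both.png",cv2.resize(np.vstack([a,b]),(480,600)))
E
```

```text
scene [254. 257. 915.] [0.09, -0.36, 0.9, -0.24]Traceback (most recent call last):
  File "<stdin>", line 5, in <module>
  File "h.py", line 5, in ray
    d=R@np.linalg.solve(K,[px[0],px[1],1]);return (e+d*(z-e[2])/d[2])[:2]
      ~^~~~~~~~~~~~~~~~~~~~~~~~~~~~~~~~~~~
ValueError: matmul: Input operand 1 has a mismatch in its core dimension 0, with gufunc signature (n?,k),(k,m?)->(n?,m?) (size 3 is different from 4)
```

View pics/scene0.png

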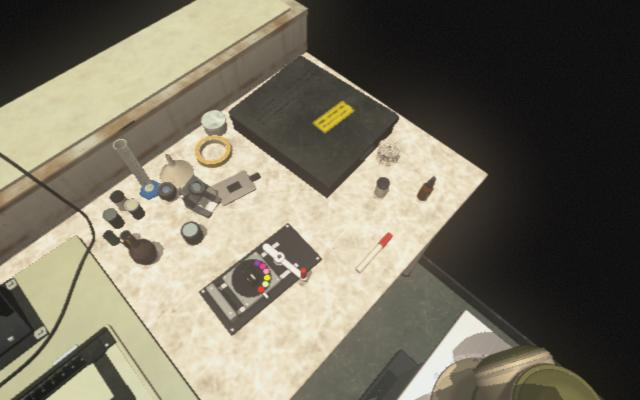

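The scene picture shows the exposer at about (260,278), its dial at (253,280) and the red post at (303,272). The rotation comes as a quaternion, so I'll fix the helper.

```bash
sed -i 's/^import numpy.*/&\nfrom scipy.spatial.transform import Rotation as Ro\ndef rot(q): return Ro.from_quat([q[1],q[2],q[3],q[0]]).as_matrix()/; s/np.array(m\["rotation"\])/rot(m["rotation"])/' h.py
python3 - <<'E'
from h import *
for c in("scene","top"):
    save(c,c+"0"); m=camera_model(c); print(c,np.round(m["eye"]),np.round(m["mtx"]).tolist())
    for l,z in(("lever_pivot",62),("lever_post",62),("index_tab",40),("dial_grip",72),("exposer_base",0),("film_can2",0),("marker2",0),("loupe",0),("dropper_bottle",0)):
        print(l,[(np.round(r["xy"]),round(r["score"],2),np.round(ray(c,r["xy"],z),1)) for r in spot_point(c,l)[:2]])
s=sense();print(s["eef_pos"],s["ee_rot"],s["grip_width"],s["time_s"])
print(rot(s["ee_rot"]).round(3))
E
```

```text
scene [254. 257. 915.] [[395.0, 0.0, 313.0], [0.0, 395.0, 197.0], [0.0, 0.0, 1.0]]
lever_pivot [(array([280., 252.]), 0.67, array([538.4,  56.3]))]
lever_post [(array([304., 270.]), 0.68, array([468.5,  47.1])), (array([252., 273.]), 0.26, array([547. , 134.7]))]
index_tab [(array([268., 297.]), 0.85, array([486.6, 143.2]))]
dial_grip [(array([248., 272.]), 0.83, array([551.8, 140.6]))]
exposer_base [(array([262., 274.]), 0.64, array([548.7, 110. ])), (array([381., 196.]), 0.41, array([ 480.3, -256.8]))]
film_can2 [(array([381., 196.]), 0.75, array([ 480.5, -258.3]))]
marker2 [(array([376., 256.]), 0.52, array([ 381.6, -116.6])), (array([302., 269.]), 0.33, array([488.6,  33.1]))]
loupe [(array([193., 237.]), 0.85, array([745.2, 165.3])), (array([302., 269.]), 0.19, array([489.7,  34.1]))]
dropper_bottle [(array([420., 198.]), 0.66, array([ 400.5, -324. ]))]
top [393. -71. 959.] [[383.0, 0.0, 321.0], [0.0, 383.0, 202.0], [0.0, 0.0, 1.0]]
lever_pivot [(array([267., 211.]), 0.56, array([543. ,  56.9]))]
lever_post [(array([269., 246.]), 0.61, array([461.7,  52.3]))]
index_tab [(array([233., 233.]), 0.59, array([496.1, 141.7]))]
dial_grip [(array([229., 214.]), 0.88, array([538.1, 143.7]))]
exposer_base [(array([247., 214.]), 0.9, array([547.3, 116.6]))]
film_can2 [(array([398., 234.]), 0.57, array([ 487.9, -263.1]))]
marker2 []
loupe [(array([231., 141.]), 0.68, array([742. , 161.5]))]
dropper_bottle [(array([265., 213.]), 0.57, array([548.7,  71. ])), (array([429., 270.]), 0.56, array([ 398.6, -334.4]))]
[163.56295184 498.88769734 208.68675965] [1.25777938e-06 1.57704345e-01 9.87486374e-01 2.71514143e-06] 0.9956931559623182 1.1
[[-0.95   0.311  0.   ]
 [ 0.311  0.95   0.   ]
 [-0.     0.    -1.   ]]
```

View pics/top0.png

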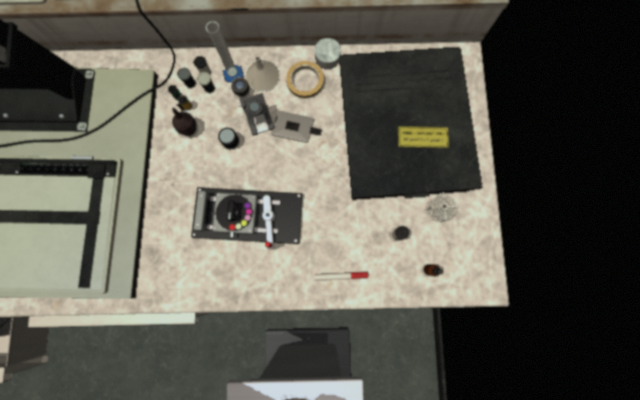

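The top picture shows the plate spanning (192–303, 187–243), the dial at (235,212) and the post at (269,244). Next I'll refine the base pose from the masks.

Run:
```python
from h import *
from scipy.optimize import minimize
ims={};masks={}
for c in("scene","top"):
    ims[c]=capture(c); r=trace(c,"exposer_base"); print(c,[(round(q["score"],2),np.round(q["rect"])) for q in r][:2]); masks[c]=r[0]["mask"]
def W(p,l): 
    c,s=np.cos(p[2]),np.sin(p[2]); return [p[0]+c*l[0]-s*l[1],p[1]+s*l[0]+c*l[1],l[2]]
def model(c,p):
    m=np.zeros((1600,2560),np.uint8)
    f=lambda L:cv2.fillConvexPoly(m,cv2.convexHull(np.array([(proj(c,W(p,l))+.5)*4 for l in L],np.float32)).astype(np.int32),1)
    box=lambda x0,x1,y0,y1,z0,z1:[(x,y,z) for x in(x0,x1) for y in(y0,y1) for z in(z0,z1)]
    f(box(-65,65,-135,135,0,14)); f(box(-48,48,98,118,0,50))
    return cv2.resize(m*255,(640,400),interpolation=cv2.INTER_AREA)/255.
def cost(p,cs=("scene","top")): return sum(np.abs(model(c,p)-masks[c]).sum() for c in cs)
for cs in(("top",),("scene",),("scene","top")):
    r=minimize(cost,[545,110,-.03],args=(cs,),method="Nelder-Mead",options=dict(initial_simplex=[[545,110,-.03],[557,110,-.03],[545,122,-.03],[545,110,.07]])); print(cs,r.x.round(3),r.fun)
p=r.x
for n,l in(("pivot",(0,-55,62)),("dialhome",(0,46,72))): print(n,np.round(W(p,l),1))
out=[]
for c,(u,v) in(("scene",(262,275)),("top",(247,214))):
    k=ims[c][v-60:v+60,u-75:u+75,::-1]; k=cv2.resize(k,None,fx=5,fy=5,interpolation=cv2.INTER_CUBIC)
    for l in[(-65,-135,14),(65,-135,14),(65,135,14),(-65,135,14),(0,-55,35),(0,46,82)]:
        q=(proj(c,W(p,l))-[u-75,v-60]+.5)*5; cv2.circle(k,tuple(int(a) for a in q),4,(255,255,0),1)
    cv2.imwrite(f"pics/crop_{c}.png",k)
```

```text
scene [(0.88, array([258., 280., 122., 111.]))]
top [(0.56, array([246., 216., 112.,  67.])), (0.28, array([269., 223.,  10.,  54.]))]
('top',) [ 5.43051e+02  1.13397e+02 -8.80000e-02] 209.96470588235292Traceback (most recent call last):
  File "<stdin>", line 16, in <module>
    res = _minimize_neldermead(fun, x0, args, callback, bounds=bounds,
                               **options)
    fxr = func(xr)
    fx = function(np.copy(x), *(wrapper_args + args))
  File "<stdin>", line 14, in cost
  File "<stdin>", line 14, in <genexpr>
  File "<stdin>", line 12, in model
  File "<stdin>", line 10, in <lambda>
  File "h.py", line 9, in proj
    m=camera_model(cam);c=rot(m["rotation"]).T@(np.array(P,float)-np.array(m["eye"]));u=np.array(m["mtx"])@c;return u[:2]/u[2]
ValueError: time passes only in moves, steps and waits
```

```bash
sed -i 's/^import numpy.*/&\nimport functools; camera_model=functools.cache(camera_model)/' h.py
cat > fit.py <<'E'
from h import *
from scipy.optimize import minimize
ims={};masks={}
for c in("scene","top"):
    ims[c]=capture(c); r=trace(c,"exposer_base"); print(c,[(round(q["score"],2),np.round(q["rect"])) for q in r][:2]); masks[c]=r[0]["mask"]
def W(p,l): 
    c,s=np.cos(p[2]),np.sin(p[2]); return [p[0]+c*l[0]-s*l[1],p[1]+s*l[0]+c*l[1],l[2]]
def model(c,p):
    m=np.zeros((1600,2560),np.uint8)
    f=lambda L:cv2.fillConvexPoly(m,cv2.convexHull(np.array([(proj(c,W(p,l))+.5)*4 for l in L],np.float32)).astype(np.int32),1)
    box=lambda x0,x1,y0,y1,z0,z1:[(x,y,z) for x in(x0,x1) for y in(y0,y1) for z in(z0,z1)]
    f(box(-65,65,-135,135,0,14)); f(box(-48,48,98,118,0,50))
    return cv2.resize(m*255,(640,400),interpolation=cv2.INTER_AREA)/255.
def cost(p,cs=("scene","top")): return sum(np.abs(model(c,p)-masks[c]).sum() for c in cs)
for cs in(("top",),("scene",),("scene","top")):
    r=minimize(cost,[545,110,-.03],args=(cs,),method="Nelder-Mead",options=dict(initial_simplex=[[545,110,-.03],[557,110,-.03],[545,122,-.03],[545,110,-.13]])); print(cs,r.x.round(3),r.fun)
p=r.x
for n,l in(("pivot",(0,-55,62)),("dialhome",(0,46,72))): print(n,np.round(W(p,l),1))
for c,(u,v) in(("scene",(262,275)),("top",(247,214))):
    k=ims[c][v-60:v+60,u-75:u+75,::-1]; k=cv2.resize(k,None,fx=5,fy=5,interpolation=cv2.INTER_CUBIC)
    for l in[(-65,-135,14),(65,-135,14),(65,135,14),(-65,135,14),(0,-55,35),(0,46,82)]:
        q=(proj(c,W(p,l))-[u-75,v-60]+.5)*5; cv2.circle(k,tuple(int(a) for a in q),4,(255,255,0),1)
    cv2.imwrite(f"pics/crop_{c}.png",k)
E
python3 fit.py
```

```text
scene [(0.93, array([260., 280., 121., 111.]))]
top [(0.73, array([246., 218., 114.,  61.]))]
('top',) [ 5.43057e+02  1.14285e+02 -7.80000e-02] 245.4078431372549
('scene',) [ 5.46104e+02  1.14078e+02 -9.00000e-02] 251.69019607843134
('scene', 'top') [ 5.44420e+02  1.14552e+02 -7.90000e-02] 540.5254901960784
pivot [540.1  59.7  62. ]
dialhome [548.1 160.4  72. ]
```

View pics/crop_top.png

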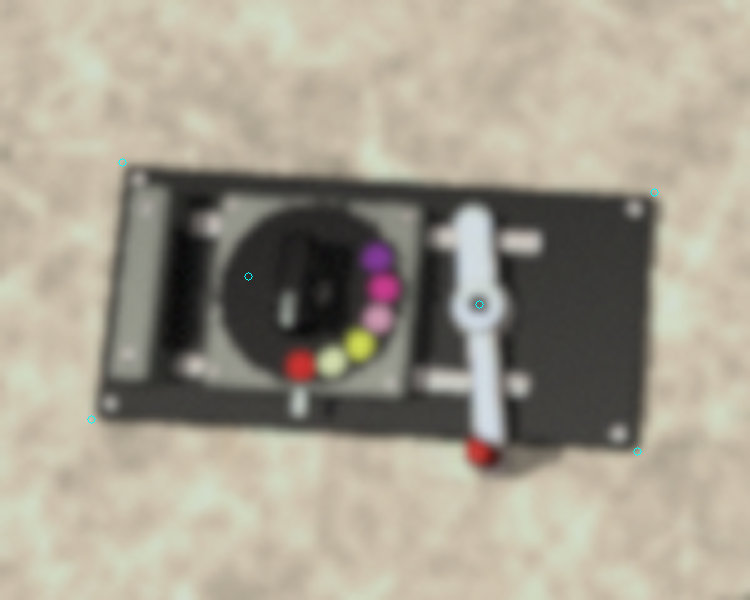

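View pics/crop_scene.png

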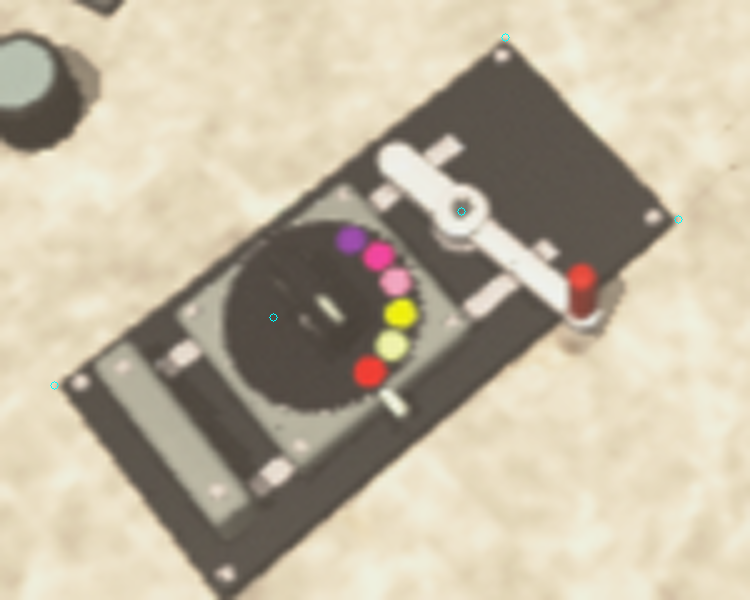

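Both crops show the fit is a few mm off at the left end. The true top-crop corners are about (126,168), (655,195), (640,447) and (98,416), and the post top is at (480,451). I'll refit with those clicked points.

```bash
cat > pts.py <<'E'
from h import *
from scipy.optimize import least_squares
def W(p,l): 
    c,s=np.cos(p[2]),np.sin(p[2]); return [p[0]+c*l[0]-s*l[1],p[1]+s*l[0]+c*l[1],l[2]]
T=lambda a:np.array(a)/5-.5+[247-75,214-60]
S=lambda a:np.array(a)/5-.5+[262-75,275-60]
C=[(65,135,14),(65,-135,14),(-65,-135,14),(-65,135,14)]
O=[("top",T(a),l) for a,l in zip([(126,168),(655,195),(640,447),(98,416)],C)]+[("scene",S(a),l) for a,l in zip([(62,380),(506,40),(680,218),(226,598)],C)]
def L(th): return (-75*np.cos(th),-55-75*np.sin(th),80)
D=[("top",T((480,452))),("scene",S((582,274)))]
def f(p,cs=("top","scene")):
    return np.concatenate([proj(c,W(p,l))-u for c,u,l in O if c in cs]+[proj(c,W(p,L(p[3])))-u for c,u in D if c in cs])
for cs in(("top",),("scene",),("top","scene")):
    r=least_squares(f,[545,112,-.07,.1],args=(cs,)); print(cs,r.x.round(3),np.round(r.fun,1))
p=r.x
print("pivot",W(p,(0,-55,0)),"post",W(p,L(p[3])),"dial home",W(p,(0,46,0)))
E
python3 pts.py
```

```text
('top',) [ 5.44274e+02  1.12851e+02 -7.60000e-02  1.42000e-01] [-0.1 -0.8  0.6 -0.6  0.2  0.6 -0.6  0.9 -0.  -0.3]
('scene',) [ 5.44648e+02  1.12089e+02 -8.10000e-02  1.38000e-01] [-0.7  0.2  0.6 -1.2  0.3 -0.4 -0.4  0.6  0.3  0.3]
('top', 'scene') [ 5.44470e+02  1.12441e+02 -7.90000e-02  1.40000e-01] [ 0.1 -1.   0.8 -0.5  0.3  0.7 -0.5  0.7 -0.8  0.5  0.4 -1.1  0.2 -0.4
 -0.3  0.9 -0.  -0.3  0.3  0.3]
pivot [np.float64(540.1522657636986), np.float64(57.61113463371136), 0] post [np.float64(465.2920169113226), np.float64(53.03476688621197), 80] dial home [np.float64(548.0809391303106), np.float64(158.29944646108075), 0]
```

Emit:
{"method": "step_arm", "body": {
  "commands": "0.5 -42.56 -32.98 4 0 0 1.4; 0.5 -42.56 -32.98 4 0 0 1.4; 0.5 -42.56 -32.98 4 0 0 1.4; 0.5 -42.56 -32.98 4 0 0 1.4; 0.5 -42.56 -32.98 4 0 0 1.4; 0.5 -42.56 -32.98 4 0 0 1.4; 0.5 -42.56 -32.98 4 0 0 1.4; 0.5 -42.56 -32.98 4 0 0 1.4; 0.5 -42.56 -32.98 4 0 0 1.4; 0.5 -42.56 -32.98 4 0 0 1.4; 0.5 -42.56 -32.98 4 0 0 1.4; 0.5 -42.56 -32.98 4 0 0 2.765; 0.5 -42.56 -32.98 4 0 0 2.765; 0.5 -42.56 -32.98 4 0 0 2.765; 0.5 -42.56 -32.98 4 0 0 2.765; 0.5 -42.56 -32.98 4 0 0 2.765; 0.5 -42.56 -32.98 4 0 0 2.765; 0.5 -42.56 -32.98 4 0 0 2.765; 0.5 -42.56 -32.98 4 0 0 2.765; 0.5 -42.56 -32.98 4 0 0 2.765",
  "newtons": 40
}}

```text
time_s: 3.17
eef_pos: [465.3, 52.9, 168.7]
ee_rot: [0.0, 0.987, 0.159, 0.0]
force: [-0.1, -0.2, 0.5]
grip_width: 0.497
grip_force: 0.0
```

Emit:
{"method": "step_arm", "body": {
  "commands": "0.5 0 0 3 0 0 0.12; 0.5 0 0 6 0 0 0.258; 0.5 0 0 8.5 0 0 0.258; 0.5 0 0 10.7 0 0 0.258; 0.5 0 0 10.7 0 0 0.258; 0.14 0 0 10.7 0 0 0.258; 0.14 0 0 10.7 0 0 0.258; 0.14 0 0 10.7 0 0 0.258; 0.1 0 0 10.7 0 0 0.258; 0.1 0 0 10.7 0 0 0.258; 0.1 0 0 10.7 0 0 0.258"
}}

```text
time_s: 4.08
eef_pos: [465.5, 52.9, 62.2]
ee_rot: [0.0, 0.999, 0.033, 0.0]
force: [-0.2, -0.0, 0.5]
grip_width: 0.102
grip_force: 0.0
```

Run:
```python
from h import *
s=sense();print(s["eef_pos"],rot(s["ee_rot"]).round(3).tolist(),s["grip_width"],s["grip_force"],s["force"],s["joints"])
a=save("scene","g1"); cv2.imwrite("pics/g1c.png",cv2.resize(a[200:330,200:370,::-1],None,fx=4,fy=4,interpolation=cv2.INTER_CUBIC))
# arc in tool frame: post at lever th0, R about pivot
R=rot(s["ee_rot"]);e=np.array(s["eef_pos"]);pv=np.array([540.2,57.6]);d=e[:2]-pv
print("radius",np.hypot(*d),np.degrees(np.arctan2(d[1],d[0]))); d=d*75/np.hypot(*d)
for i in range(1,21):
    t=1.57*i/20;c,q=np.cos(t),np.sin(t);n=pv+[c*d[0]-q*d[1],q*d[0]+c*d[1]]
    w=np.append(n-e[:2],0);l=R.T@w/10;print(f"0.1 {l[0]:.2f} {l[1]:.2f} 0 0 0 {-t:.3f}",end="; ")
```

```text
[465.50695971  52.85831829  62.22588455] [[0.998, 0.067, 0.001], [0.067, -0.998, -0.0], [0.001, 0.0, -1.0]] 0.10172841391525968 0.0 [-0.23442082 -0.02099961  0.48208666] [-1.37792480e-01  3.71555625e-01  1.84418652e+00 -9.55595303e-06
  9.24861572e-01  1.36620307e+00]
radius 74.8433952587696 -176.36760969575084
0.1 0.01 0.59 0 0 0 -0.079; 0.1 0.07 1.17 0 0 0 -0.157; 0.1 0.19 1.75 0 0 0 -0.235; 0.1 0.34 2.32 0 0 0 -0.314; 0.1 0.54 2.87 0 0 0 -0.393; 0.1 0.79 3.41 0 0 0 -0.471; 0.1 1.08 3.92 0 0 0 -0.549; 0.1 1.40 4.41 0 0 0 -0.628; 0.1 1.76 4.87 0 0 0 -0.707; 0.1 2.16 5.31 0 0 0 -0.785; 0.1 2.59 5.71 0 0 0 -0.863; 0.1 3.05 6.08 0 0 0 -0.942; 0.1 3.54 6.40 0 0 0 -1.020; 0.1 4.05 6.69 0 0 0 -1.099; 0.1 4.59 6.94 0 0 0 -1.177; 0.1 5.14 7.15 0 0 0 -1.256; 0.1 5.70 7.31 0 0 0 -1.335; 0.1 6.28 7.43 0 0 0 -1.413; 0.1 6.86 7.50 0 0 0 -1.492; 0.1 7.45 7.53 0 0 0 -1.570;
```

View pics/g1c.png

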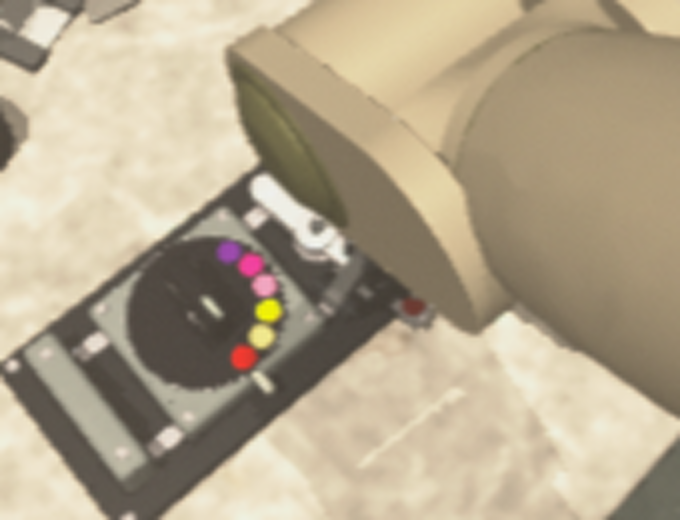

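The picture shows the hand over the lever, with the red post still seen at crop (413,306). At opening 0.10 no grip force is felt, so I'll close further.

Emit:
{"method": "step_arm", "body": {
  "commands": "0 0 0 0 0 0 0; 0 0 0 0 0 0 0; 0 0 0 0 0 0 0; 0 0 0 0 0 0 0"
}}

```text
time_s: 4.47
eef_pos: [465.2, 52.9, 61.7]
ee_rot: [0.0, 0.999, 0.033, -0.0]
force: [0.4, 0.7, -0.1]
grip_width: -0.004
grip_force: 0.0
```

Run:
```python
from h import *
s=sense();print(s["eef_pos"],s["grip_width"],s["grip_force"])
a=capture("scene"); b=capture("top")
for c in("scene","top"):
  for l,z in(("lever_post",62),("lever_pivot",62)):print(c,l,[(np.round(r["xy"],1),round(r["score"],2),ray(c,r["xy"],z).round(1)) for r in spot_point(c,l)[:2]])
u,v=proj("scene",s["eef_pos"]).astype(int);print(u,v)
k=lambda im,u,v:cv2.resize(im[v-40:v+40,u-40:u+40,::-1],(400,400),interpolation=cv2.INTER_CUBIC)
u2,v2=proj("top",s["eef_pos"]).astype(int);print(u2,v2)
cv2.imwrite("pics/g2.png",np.hstack([k(a,u,v),k(b,u2,v2)]))
```

```text
[465.2459421  52.890263   61.6839739] -0.003550107906645237 0.0
scene lever_post [(array([267.1, 294.4]), 0.73, array([486.8, 143.4])), (array([301.8, 269.4]), 0.51, array([472.4,  50.5]))]
scene lever_pivot [(array([276.6, 253.3]), 0.55, array([541.1,  63.3])), (array([266.8, 296. ]), 0.2, array([484.7, 146.3]))]
top lever_post []
top lever_pivot [(array([266.5, 213.4]), 0.82, array([538.3,  58.3]))]
303 272
268 244
```

View pics/g2.png

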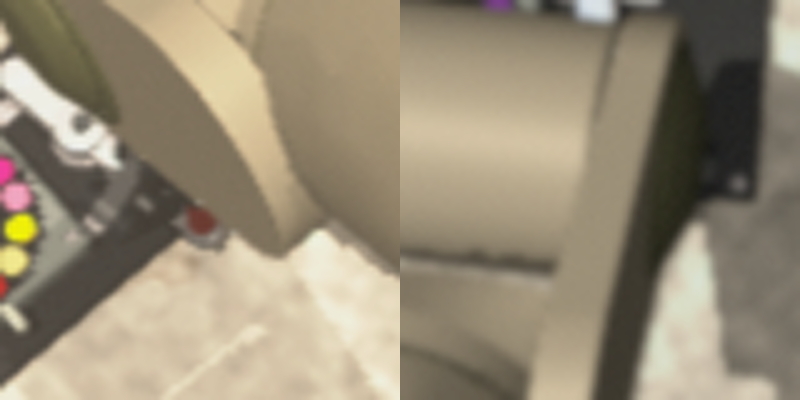

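Run:
```python
from h import *
for c in("scene","top"):
  for z in(0,35,45,62,80,116,200,300):print(c,z,proj(c,[465.2,52.9,z]).round(1))
a=cv2.imread("pics/g1.png");h=cv2.cvtColor(a,cv2.COLOR_BGR2HSV)
m=((h[...,0]<6)|(h[...,0]>174))&(h[...,1]>110)
n,l,st,ce=cv2.connectedComponentsWithStats(m.astype(np.uint8));print([(s[:5].tolist(),c.round(1).tolist()) for s,c in zip(st[1:],ce[1:]) if s[4]>5])
```

```text
scene 0 [303.6 280.9]
scene 35 [303.5 276.1]
scene 45 [303.4 274.7]
scene 62 [303.3 272.3]
scene 80 [303.3 269.6]
scene 116 [303.1 263.9]
scene 200 [302.7 248.7]
scene 300 [302.1 226.5]
top 0 [272.1 246.2]
top 35 [270.2 245.2]
top 45 [269.6 244.9]
top 62 [268.6 244.3]
top 80 [267.5 243.7]
top 116 [265.2 242.4]
top 200 [259.  238.9]
top 300 [249.5 233.6]
[([301, 275, 4, 3, 8], [302.6, 276.1]), ([257, 286, 8, 7, 38], [260.4, 289.0])]
```

Emit:
{"method": "step_arm", "body": {
  "commands": "0 0 0.6 0 0 0 0; 0 0 1.2 0 0 0 0; 0 0 1.8 0 0 0 0; 0 0 2.4 0 0 0 0; 0 0 2.4 0 0 0 0"
}}

```text
time_s: 5.18
eef_pos: [467.0, 27.7, 61.7]
ee_rot: [0.0, 0.999, 0.033, 0.0]
force: [0.9, 0.8, 0.8]
grip_width: 0.002
grip_force: 0.0
```

Run:
```python
from h import *
s=sense();print(s["eef_pos"],s["grip_width"],s["grip_force"],s["force"],s["wrist_torque"])
a=save("scene","g3"); h=cv2.cvtColor(a[:,:,::-1].copy(),cv2.COLOR_BGR2HSV)
m=((h[...,0]<6)|(h[...,0]>174))&(h[...,1]>110)
n,l,st,ce=cv2.connectedComponentsWithStats(m.astype(np.uint8));print([(s[:5].tolist(),c.round(1).tolist()) for s,c in zip(st[1:],ce[1:]) if s[4]>3])
b=capture("top");k=lambda im,u,v:cv2.resize(im[v-40:v+40,u-40:u+40,::-1],(400,400),interpolation=cv2.INTER_CUBIC)
cv2.imwrite("pics/g3c.png",np.hstack([k(a,295,265),k(b,268,225)]))
```

```text
[467.03675676  27.7398128   61.70794214] 0.0018828565511813892 0.0 [0.89387598 0.78762471 0.83680748] [-0.001387   -0.02031517 -0.01135824]
[([301, 268, 5, 10, 43], [303.0, 272.8]), ([257, 286, 8, 7, 39], [260.5, 289.0])]
```

View pics/g3c.png

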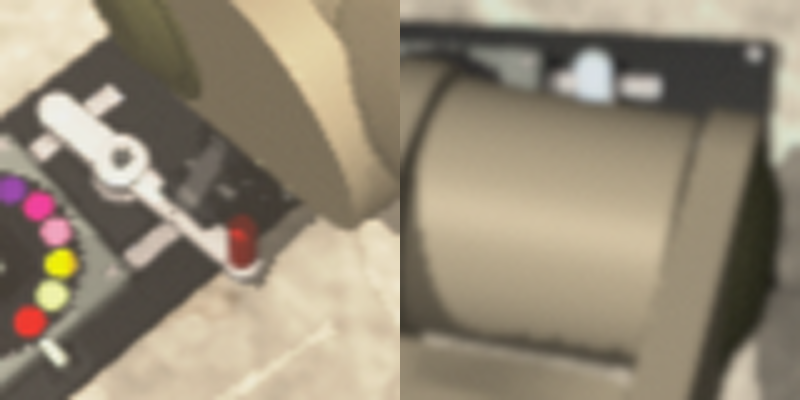

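The picture shows that the post has not moved (303,273). Dark finger parts seem to show near px (296–303, 259–263), so there may be an offset. I'll raise the hand slightly and open and close it, so that image differences give the true finger location.

Run:
```python
from h import *
print(proj("scene",[467,27.7,45]),proj("scene",[467,27.7,62]))
for z in(20,45,62,80):print(z,ray("scene",(299,262),z),ray("scene",(303,273),z))
```

```text
[310.52204378 266.61197503] [310.57317172 264.03797691]
20 [500.83986565  31.9397511 ] [474.91199088  44.71449882]
45 [493.95530785  38.21686044] [468.75167751  50.6347706 ]
62 [489.27380855  42.4852948 ] [464.56266441  54.66055541]
80 [484.31692694  47.00481352] [460.12723878  58.92315109]
```

Emit:
{"method": "step_arm", "body": {
  "commands": "0.5 0 0 0 0 0 0; 0.5 0 0 0 0 0 0; 0.6 0 0 0 0 0 0; 0.6 0 0 0 0 0 0; 0.6 0 0 0 0 0 0"
}}

```text
time_s: 5.7
eef_pos: [466.8, 29.1, 61.7]
ee_rot: [-0.0, 0.999, 0.034, -0.0]
force: [-0.3, 0.0, -0.4]
grip_width: 0.598
grip_force: 0.0
```

Run:
```python
from h import *
a=cv2.imread("pics/g3.png");save("scene","g4");b=cv2.imread("pics/g4.png")
d=cv2.absdiff(a,b).max(2)>25
n,l,st,ce=cv2.connectedComponentsWithStats(d.astype(np.uint8));print([(s[:5].tolist(),c.round(1).tolist()) for s,c in zip(st[1:],ce[1:]) if s[4]>5])
k=lambda im:cv2.resize(im[235:290,270:330],(390,357),interpolation=cv2.INTER_CUBIC)
o=np.hstack([k(a),k(b)]);o=(255*(o/255.)**.6).astype(np.uint8)
cv2.imwrite("pics/g4c.png",o)
print(sense()["eef_pos"],sense()["grip_width"])
```

```text
[([327, 164, 24, 10, 32], [338.9, 168.2]), ([323, 170, 10, 5, 10], [327.5, 172.0]), ([325, 174, 13, 13, 24], [331.3, 180.1]), ([354, 175, 5, 3, 6], [355.8, 175.8]), ([348, 182, 26, 17, 38], [361.4, 190.3]), ([337, 188, 3, 4, 7], [338.3, 189.3]), ([375, 188, 6, 5, 9], [377.4, 190.0]), ([269, 200, 50, 50, 76], [297.9, 225.1]), ([381, 200, 39, 10, 42], [399.3, 203.9]), ([266, 203, 11, 29, 65], [270.2, 217.4]), ([565, 206, 7, 1, 7], [568.0, 206.0]), ([579, 208, 7, 2, 7], [582.0, 208.6]), ([421, 210, 11, 3, 11], [426.0, 211.1]), ([587, 210, 53, 30, 67], [615.2, 223.2]), ([437, 214, 6, 2, 6], [439.5, 214.5]), ([610, 216, 6, 3, 6], [612.5, 217.0]), ([316, 225, 7, 9, 11], [319.5, 229.4]), ([289, 254, 10, 9, 38], [294.1, 258.1]), ([283, 260, 23, 16, 131], [293.9, 268.6]), ([298, 262, 4, 3, 7], [299.6, 262.7]), ([318, 269, 12, 3, 14], [323.6, 269.9]), ([310, 271, 6, 6, 6], [312.5, 273.5]), ([341, 277, 6, 4, 8], [343.2, 278.5]), ([353, 277, 28, 19, 49], [366.3, 286.0]), ([427, 291, 3, 3, 6], [427.8, 292.2]), ([423, 302, 87, 68, 386], [470.2, 330.6]), ([634, 344, 6, 6, 11], [636.7, 346.7]), ([629, 351, 5, 6, 7], [630.9, 353.6]), ([599, 359, 28, 29, 54], [612.5, 372.6]), ([509, 363, 10, 13, 21], [513.3, 368.6]), ([509, 371, 8, 8, 16], [512.4, 374.4]), ([516, 380, 4, 3, 6], [517.5, 381.0]), ([525, 384, 8, 11, 15], [528.3, 389.1])]
[466.83812348  29.06423652  61.70154133] 0.6001559622166444
```

View pics/g4c.png

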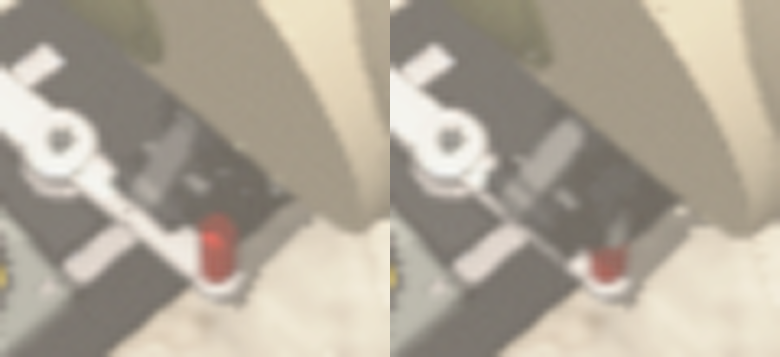

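Opening the fingers covers the top of the post without pushing it, so they pass either above it or inboard of it. I'll straddle the post and handle lower down and close there; either way the lever gets gripped.

Emit:
{"method": "step_arm", "body": {
  "commands": "0.6 0 -0.6 -2.5 0 0 0; 0.6 0 -1.5 -2.5 0 0 0; 0.6 0 -2.4 -2.5 0 0 0; 0.6 0 -2.4 -2.5 0 0 0; 0.6 0 -2.4 -1.5 0 0 0; 0.6 0 -2.4 -0.5 0 0 0; 0.6 0 -2.4 0.5 0 0 0; 0.6 0 -2.4 1.3 0 0 0; 0.6 0 -2.4 1.8 0 0 0; 0.6 0 -2.4 1.8 0 0 0; 0 0 -2.4 1.8 0 0 0; 0 0 -2.4 1.8 0 0 0; 0 0 -2.4 1.8 0 0 0; 0 0 -2.4 1.8 0 0 0; 0 0 -2.4 1.8 0 0 0; 0 0 -2.4 1.8 0 0 0",
  "newtons": 20
}}

```text
time_s: 7.08
eef_pos: [465.4, 52.9, 44.1]
ee_rot: [0.0, 0.999, 0.033, 0.0]
force: [-0.6, -0.6, 3.7]
grip_width: 0.145
grip_force: 19.9
```

Run:
```python
from h import *
s=sense();print({k:np.round(s[k],3) for k in s})
```

```text
{'time_s': np.float64(7.083), 'joints': array([-0.138,  0.402,  1.859, -0.   ,  0.88 ,  1.366]), 'dq': array([ 0.001,  0.   , -0.   , -0.001,  0.002,  0.001]), 'tau': array([-5.4000e-02, -3.7069e+01, -1.8800e+01,  3.7000e-02, -2.5000e-01,
        1.6000e-02]), 'eef_pos': array([465.447,  52.868,  44.07 ]), 'ee_rot': array([0.   , 0.999, 0.033, 0.   ]), 'force': array([-0.646, -0.609,  3.667]), 'wrist_torque': array([0.016, 0.189, 0.001]), 'grip_force': np.float64(19.872), 'grip_width': np.float64(0.145)}
```

Emit:
{"method": "step_arm", "body": {
  "commands": "0 0.01 0.59 0 0 0 -0.079; 0 0.07 1.17 0 0 0 -0.157; 0 0.19 1.75 0 0 0 -0.235; 0 0.34 2.32 0 0 0 -0.314; 0 0.34 2.32 0 0 0 -0.314",
  "newtons": 30
}}

```text
time_s: 7.5
eef_pos: [471.7, 29.4, 44.1]
ee_rot: [0.0, 0.982, 0.191, 0.002]
force: [4.8, 2.2, -0.3]
grip_width: 0.142
grip_force: 29.8
```

Run:
```python
from h import *
s=sense();print({k:np.round(s[k],3) for k in s if k not in("dq","tau","joints")})
a=save("scene","g5"); h=cv2.cvtColor(a[:,:,::-1].copy(),cv2.COLOR_BGR2HSV)
m=((h[...,0]<6)|(h[...,0]>174))&(h[...,1]>110)
n,l,st,ce=cv2.connectedComponentsWithStats(m.astype(np.uint8));print([(s[:5].tolist(),c.round(1).tolist()) for s,c in zip(st[1:],ce[1:]) if s[4]>3])
p=[544.5,112.4,-.079]
for th in(.14,.3,.454):
  x,y=-75*np.cos(th),-55-75*np.sin(th);c,q=np.cos(p[2]),np.sin(p[2])
  print(th,[proj("scene",[p[0]+c*x-q*y,p[1]+q*x+c*y,z]).round(1) for z in(40,62,80)])
```

```text
{'time_s': np.float64(7.5), 'eef_pos': array([471.654,  29.412,  44.137]), 'ee_rot': array([0.   , 0.982, 0.191, 0.002]), 'force': array([ 4.774,  2.174, -0.287]), 'wrist_torque': array([ 0.288, -0.851,  0.049]), 'grip_force': np.float64(29.845), 'grip_width': np.float64(0.142)}
[([257, 286, 8, 7, 39], [260.5, 289.0])]
0.14 [array([303.4, 275.4]), array([303.3, 272.3]), array([303.2, 269.6])]
0.3 [array([306.5, 271.4]), array([306.4, 268.1]), array([306.4, 265.4])]
0.454 [array([308.7, 267.1]), array([308.8, 263.8]), array([308.8, 261. ])]
```

Run:
```python
import numpy as np
# tool frame at lever pose: pivot is at +x 7.5cm; ccw in world = -rz
a=1.236
for i in range(1,17):
    t=a*i/16;print(f"0 {7.5*(1-np.cos(t)):.2f} {7.5*np.sin(t):.2f} 0 0 0 {-t:.3f}",end="; ")
```

```text
0 0.02 0.58 0 0 0 -0.077; 0 0.09 1.15 0 0 0 -0.154; 0 0.20 1.72 0 0 0 -0.232; 0 0.36 2.28 0 0 0 -0.309; 0 0.55 2.83 0 0 0 -0.386; 0 0.79 3.35 0 0 0 -0.464; 0 1.07 3.86 0 0 0 -0.541; 0 1.39 4.35 0 0 0 -0.618; 0 1.74 4.80 0 0 0 -0.695; 0 2.13 5.23 0 0 0 -0.772; 0 2.55 5.63 0 0 0 -0.850; 0 3.00 6.00 0 0 0 -0.927; 0 3.47 6.33 0 0 0 -1.004; 0 3.97 6.62 0 0 0 -1.081; 0 4.50 6.87 0 0 0 -1.159; 0 5.04 7.08 0 0 0 -1.236;
```

Emit:
{"method": "step_arm", "body": {
  "commands": "0 0.02 0.58 0 0 0 -0.077; 0 0.09 1.15 0 0 0 -0.154; 0 0.20 1.72 0 0 0 -0.232; 0 0.36 2.28 0 0 0 -0.309; 0 0.55 2.83 0 0 0 -0.386; 0 0.79 3.35 0 0 0 -0.464; 0 1.07 3.86 0 0 0 -0.541; 0 1.39 4.35 0 0 0 -0.618; 0 1.74 4.80 0 0 0 -0.695; 0 2.13 5.23 0 0 0 -0.772; 0 2.55 5.63 0 0 0 -0.850; 0 3.00 6.00 0 0 0 -0.927; 0 3.47 6.33 0 0 0 -1.004; 0 3.97 6.62 0 0 0 -1.081; 0 4.50 6.87 0 0 0 -1.159; 0 5.04 7.08 0 0 0 -1.236; 0 5.04 7.08 0 0 0 -1.236; 0 5.04 7.08 0 0 0 -1.236"
}}

```text
time_s: 9.05
eef_pos: [540.8, -14.9, 43.6]
ee_rot: [-0.004, 0.691, 0.723, -0.001]
force: [-11.5, 9.5, 12.4]
grip_width: 0.141
grip_force: 31.2
```

Run:
```python
from h import *
s=sense();print({k:np.round(s[k],3) for k in s if k not in("dq","tau")});print(rot(s["ee_rot"]).round(3))
e=np.array(s["eef_pos"])[:2]-[540.2,57.6];print(np.hypot(*e),np.arctan2(e[1],e[0])+np.pi+.079)
for c in("scene","top"):
    save(c,"g6"+c)
    for l,z in(("index_tab",40),("dial_grip",72)):print(c,l,[(np.round(r["xy"],1),round(r["score"],2),ray(c,r["xy"],z).round(1)) for r in spot_point(c,l)[:1]])
a=cv2.imread("pics/g6scene.png");b=cv2.imread("pics/g6top.png")
cv2.imwrite("pics/g6c.png",np.hstack([cv2.resize(a[215:335,200:330],(390,360),interpolation=cv2.INTER_CUBIC),cv2.resize(b[160:280,180:310],(390,360),interpolation=cv2.INTER_CUBIC)]))
```

```text
{'time_s': np.float64(9.05), 'joints': array([-0.245,  0.537,  1.635,  0.002,  0.977, -0.291]), 'eef_pos': array([540.835, -14.861,  43.644]), 'ee_rot': array([-0.004,  0.691,  0.723, -0.001]), 'force': array([-11.461,   9.488,  12.422]), 'wrist_torque': array([ 1.561,  1.962, -0.113]), 'grip_force': np.float64(31.248), 'grip_width': np.float64(0.141)}
[[-0.045  0.999 -0.007]
 [ 0.999  0.045  0.003]
 [ 0.004 -0.006 -1.   ]]
72.46402618745606 1.6585547538421994
scene index_tab [(array([259.1, 302.5]), 0.56, array([492.3, 165.1]))]
scene dial_grip [(array([242.4, 279. ]), 0.8, array([548. , 159.1]))]
top index_tab [(array([225.6, 234. ]), 0.87, array([493.9, 159.5]))]
top dial_grip [(array([221.9, 212.4]), 0.94, array([541.3, 161.4]))]
```

View pics/g6c.png

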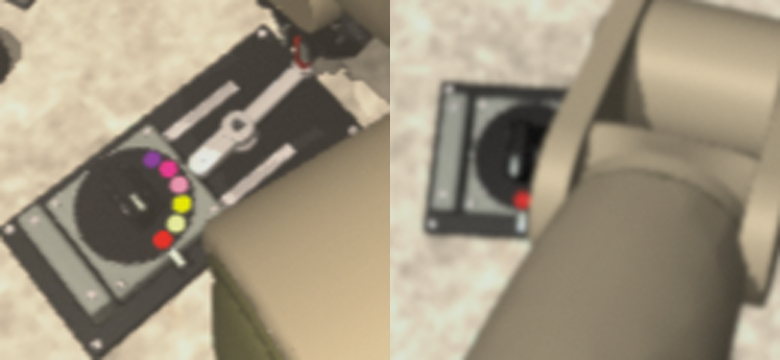

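The pictures show the lever lying along −y with the red post in the fingers. The head now sits against the end block, and the dial is still on red. I'll release and lift.

Emit:
{"method": "step_arm", "body": {
  "commands": "0.3 0 0 0 0 0 0; 0.4 0 0 0 0 0 0; 0.4 0 0 0 0 0 0; 0.4 0 0 -3 0 0 0; 0.4 0 0 -6 0 0 0; 0.4 0 0 -9 0 0 0; 0.4 0 0 -12 0 0 0; 0.4 0 0 -12 0 0 0"
}}

```text
time_s: 10.02
eef_pos: [545.7, -17.7, 169.4]
ee_rot: [0.004, 0.691, 0.723, 0.002]
force: [2.1, -0.3, -0.0]
grip_width: 0.4
grip_force: 0.0
```

Run:
```python
from h import *
s=sense();e=np.array(s["eef_pos"]);R=rot(s["ee_rot"]);print(e,R.round(3).tolist(),s["force"])
t=np.array([548.1,158.5,e[2]]);print("shift cm",(R.T@(t-e)/10).round(2),"rz",-((np.pi/2-.079)-np.arctan2(R[1,1],R[0,1])))
a=save("scene","g7"); h=cv2.cvtColor(a[:,:,::-1].copy(),cv2.COLOR_BGR2HSV)
m=((h[...,0]<6)|(h[...,0]>174))&(h[...,1]>110)
n,l,st,ce=cv2.connectedComponentsWithStats(m.astype(np.uint8));print([(s[:5].tolist(),c.round(1).tolist()) for s,c in zip(st[1:],ce[1:]) if s[4]>3])
p=[544.5,112.4,-.079]
for th in(1.4,1.5,1.66):
  x,y=-75*np.cos(th),-55-75*np.sin(th);c,q=np.cos(p[2]),np.sin(p[2])
  print(th,[proj("scene",[p[0]+c*x-q*y,p[1]+q*x+c*y,z]).round(1) for z in(40,62,80)])
```

```text
[545.71332003 -17.68981415 169.40331198] [[-0.045, 0.999, 0.01], [0.999, 0.045, -0.003], [-0.003, 0.009, -1.0]] [ 2.11416467e+00 -3.07075090e-01 -1.46102780e-03]
shift cm [17.59  1.04 -0.04] rz -1.4464637742409847
[([298, 227, 5, 10, 39], [300.5, 231.5]), ([251, 291, 7, 7, 36], [253.8, 294.4])]
1.4 [array([306.5, 240. ]), array([306.5, 236.2]), array([306.5, 233. ])]
1.5 [array([304.8, 237.6]), array([304.7, 233.8]), array([304.7, 230.6])]
1.66 [array([301.5, 234.2]), array([301.3, 230.4]), array([301.2, 227.1])]
```

The post sits at the end-stop position (300,231), so the lever is closed. Next I'll go over the dial.

Emit:
{"method": "step_arm", "body": {
  "commands": "0.5 4 0.25 0 0 0 -0.121; 0.5 8 0.5 0 0 0 -0.241; 0.5 12 0.75 0 0 0 -0.362; 0.5 16 1 0 0 0 -0.482; 0.5 17.59 1.04 0 0 0 -0.603; 0.5 17.59 1.04 0 0 0 -0.723; 0.5 17.59 1.04 0 0 0 -0.844; 0.5 17.59 1.04 0 0 0 -0.964; 0.5 17.59 1.04 0 0 0 -1.085; 0.5 17.59 1.04 0 0 0 -1.205; 0.5 17.59 1.04 0 0 0 -1.326; 0.5 17.59 1.04 0 0 0 -1.446; 0.5 17.59 1.04 2 0 0 -1.446; 0.5 17.59 1.04 2 0 0 -1.446; 0.5 17.59 1.04 2 0 0 -1.446",
  "newtons": 20
}}

```text
time_s: 11.32
eef_pos: [544.8, 159.0, 142.2]
ee_rot: [-0.002, 0.04, 0.999, -0.0]
force: [0.2, 0.8, 0.8]
grip_width: 0.495
grip_force: 0.0
```

Run:
```python
from h import *
s=sense();e=np.array(s["eef_pos"]);R=rot(s["ee_rot"]);print(e,R.round(3).tolist(),s["force"],s["joints"])
t=np.array([548.1,158.5,72]);print("shift cm",(R.T@(t-e)/10).round(2),"rz",-((np.pi/2-.079)-np.arctan2(R[1,1],R[0,1])))
```

```text
[544.77508234 159.01280433 142.21324745] [[-0.997, 0.08, -0.004], [0.08, 0.997, -0.0], [0.004, -0.001, -1.0]] [0.23529928 0.8124662  0.79606136] [ 7.76304434e-02  4.64753489e-01  1.45770418e+00 -5.65223558e-05
  1.22269628e+00 -1.41312486e+00]
shift cm [-0.36 -0.02  7.02] rz -0.0010205748060794217
```

Emit:
{"method": "step_arm", "body": {
  "commands": "0.5 -0.36 0 2 0 0 0; 0.5 -0.36 0 4 0 0 0; 0.5 -0.36 0 5.5 0 0 0; 0.5 -0.36 0 6.8 0 0 0; 0.5 -0.36 0 6.8 0 0 0; 0 -0.36 0 6.8 0 0 0; 0 -0.36 0 6.8 0 0 0; 0 -0.36 0 6.8 0 0 0; 0 -0.36 0 6.8 0 0 0; 0 -0.36 0 6.8 0 0 0",
  "newtons": 20
}}

```text
time_s: 12.15
eef_pos: [549.4, 158.9, 76.3]
ee_rot: [0.0, 0.039, 0.999, 0.0]
force: [0.3, 0.1, 0.1]
grip_width: -0.001
grip_force: 0.0
```

Shut on nothing again, so the real fingertips stand about 20–35 mm higher than nominal (seen on post and bar alike). I'll descend further with the fingers open and close there.

Emit:
{"method": "step_arm", "body": {
  "commands": "0.5 0.1 0 0 0 0 0; 0.5 0.1 0 0 0 0 0; 0.5 0.1 0 0 0 0 0; 0.5 0.1 0 0 0 0 0; 0.5 0.1 0 1 0 0 0; 0.5 0.1 0 2 0 0 0; 0.5 0.1 0 3 0 0 0; 0.5 0.1 0 3.8 0 0 0; 0.5 0.1 0 4.3 0 0 0; 0.5 0.1 0 4.3 0 0 0",
  "newtons": 20
}}

```text
time_s: 12.98
eef_pos: [547.4, 158.9, 31.1]
ee_rot: [-0.001, 0.039, 0.999, -0.0]
force: [-0.6, -0.2, -0.0]
grip_width: 0.499
grip_force: 0.0
```

Emit:
{"method": "step_arm", "body": {
  "commands": "0 0 0 0 0 0 0; 0 0 0 0 0 0 0; 0 0 0 0 0 0 0; 0 0 0 0 0 0 0; 0 0 0 0 0 0 0; 0 0 0 0 0 0 0"
}}

```text
time_s: 13.48
eef_pos: [548.5, 159.3, 33.2]
ee_rot: [0.001, 0.039, 0.999, 0.0]
force: [0.8, 4.8, 2.4]
grip_width: 0.184
grip_force: 23.6
```

Run:
```python
from h import *
s=sense();print({k:np.round(s[k],3) for k in s if k not in("dq","tau")});print(rot(s["ee_rot"]).round(3).tolist())
for c in("scene","top"):
    a=save(c,"g8"+c)
    for l,z in(("index_tab",40),("dial_grip",72)):print(c,l,[(np.round(r["xy"],1),round(r["score"],2),ray(c,r["xy"],z).round(1)) for r in spot_point(c,l)[:1]])
```

```text
{'time_s': np.float64(13.483), 'joints': array([ 0.077,  0.603,  1.552,  0.   ,  0.985, -1.415]), 'eef_pos': array([548.51 , 159.305,  33.173]), 'ee_rot': array([0.001, 0.039, 0.999, 0.   ]), 'force': array([0.778, 4.79 , 2.399]), 'wrist_torque': array([ 0.574, -0.089, -0.035]), 'grip_force': np.float64(23.611), 'grip_width': np.float64(0.184)}
[[-0.997, 0.079, 0.001], [0.079, 0.997, 0.0], [-0.001, 0.001, -1.0]]
scene index_tab [(array([263. , 300.7]), 0.82, array([489. , 156.4]))]
scene dial_grip [(array([242.6, 279.8]), 0.75, array([546.3, 160. ]))]
top index_tab [(array([225.5, 234.3]), 0.79, array([493.1, 159.7]))]
top dial_grip [(array([222.1, 210.3]), 0.81, array([546.3, 161. ]))]
```

The bar is gripped (15.6 mm). Now I'll firm up the grip and turn clockwise.

Emit:
{"method": "step_arm", "body": {
  "commands": "0 0 0 0 0 0 0; 0 0 0 0 0 0 0; 0 0 0 0 0 0 0.07; 0 0 0 0 0 0 0.14; 0 0 0 0 0 0 0.21; 0 0 0 0 0 0 0.28; 0 0 0 0 0 0 0.35; 0 0 0 0 0 0 0.42; 0 0 0 0 0 0 0.49; 0 0 0 0 0 0 0.56; 0 0 0 0 0 0 0.63; 0 0 0 0 0 0 0.7; 0 0 0 0 0 0 0.77; 0 0 0 0 0 0 0.84; 0 0 0 0 0 0 0.91; 0 0 0 0 0 0 0.98; 0 0 0 0 0 0 1.05; 0 0 0 0 0 0 1.12; 0 0 0 0 0 0 1.16; 0 0 0 0 0 0 1.16",
  "newtons": 60
}}

```text
time_s: 15.45
eef_pos: [548.3, 159.0, 33.3]
ee_rot: [0.0, 0.581, 0.814, 0.0]
force: [-2.1, 2.8, 6.6]
grip_width: 0.176
grip_force: 61.6
```

```bash
cat > chk.py <<'E'
from h import *
s=sense();print({k:np.round(s[k],3) for k in s if k not in("dq","tau")});R=rot(s["ee_rot"]);print("turn",np.pi/2-.079-np.arctan2(R[1,1],R[0,1]))
a=save("scene","g9");save("top","g9t")
hsv=cv2.cvtColor(a[:,:,::-1].copy(),cv2.COLOR_BGR2HSV)
sub=hsv[255:320,215:285]; m=(sub[...,1]>90)&(sub[...,2]>90)
n,l,st,ce=cv2.connectedComponentsWithStats(m.astype(np.uint8))
for i in range(1,n):
    if st[i,4]>6:
        u=ce[i]+[215,255]; w=ray("scene",u,46); d=w-[548.1,158.4]; print(u.round(1),st[i,4],"hue",np.median(sub[...,0][l==i]),"sat",np.median(sub[...,1][l==i]),w.round(1),"r",np.hypot(*d).round(1),"ang cw from tab",((np.pi-.079)-np.arctan2(d[1],d[0])).round(3))
E
python3 chk.py
```

```text
{'time_s': np.float64(15.45), 'joints': array([ 0.077,  0.602,  1.552, -0.   ,  0.986, -0.253]), 'eef_pos': array([548.273, 158.963,  33.263]), 'ee_rot': array([0.   , 0.581, 0.814, 0.   ]), 'force': array([-2.108,  2.79 ,  6.554]), 'wrist_torque': array([0.453, 0.278, 0.015]), 'grip_force': np.float64(61.646), 'grip_width': np.float64(0.176)}
turn 1.1618045275914322
[243.6 297.3] 120 hue 23.0 sat 140.5 [523.7 181.8] r 33.8 ang cw from tab 0.685
```

Emit:
{"method": "step_arm", "body": {
  "commands": "0 0 0 0 0 0 0.05; 0 0 0 0 0 0 0.095; 0 0 0 0 0 0 0.095; 0 0 0 0 0 0 0.095; 0 0 0 0 0 0 0.095; 0 0 0 0 0 0 0.095; 0 0 0 0 0 0 0.095; 0 0 0 0 0 0 0.095"
}}

```text
time_s: 16.22
eef_pos: [548.2, 159.0, 33.3]
ee_rot: [0.0, 0.618, 0.786, 0.0]
force: [-2.3, 3.4, 8.3]
grip_width: 0.176
grip_force: 61.7
```

```bash
python3 chk.py; python3 -c "
import cv2,numpy as np
a=cv2.imread('pics/g9.png');b=cv2.imread('pics/g9t.png')
cv2.imwrite('pics/fin.png',np.hstack([cv2.resize(a[220:320,210:310],(390,390),interpolation=2),cv2.resize(b[180:260,190:270],(390,390),interpolation=2)]))"
```

```text
{'time_s': np.float64(16.217), 'joints': array([ 0.077,  0.602,  1.553, -0.   ,  0.986, -0.16 ]), 'eef_pos': array([548.228, 158.973,  33.258]), 'ee_rot': array([0.   , 0.618, 0.786, 0.   ]), 'force': array([-2.315,  3.36 ,  8.315]), 'wrist_torque': array([0.427, 0.273, 0.077]), 'grip_force': np.float64(61.673), 'grip_width': np.float64(0.176)}
turn 1.2543700119830952
[242.8 297.1] 129 hue 23.0 sat 122.0 [525.2 182.6] r 33.3 ang cw from tab 0.735
```

View pics/fin.png

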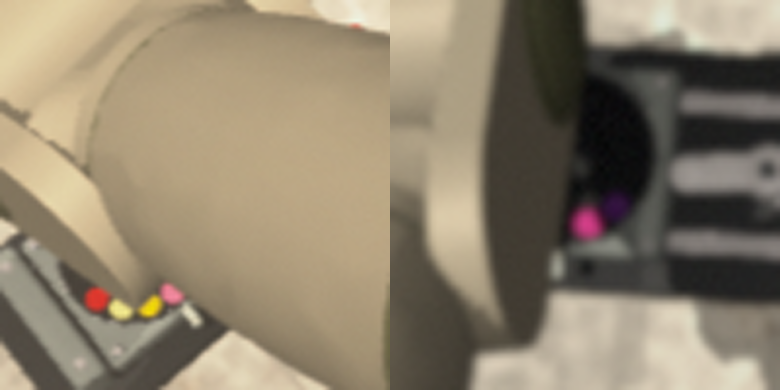

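The left half shows pink at crop (172,294), next to the white tab (192,315), and red turned away to (97,300). In the right half the lever and head are still home. I'll check the angle in numbers.

Run:
```python
from h import *
for n,u,nom in(("red",(97,300),0),("pale",(120,309),1),("yel",(150,306),2),("pink",(172,294),3)):
    w=ray("scene",np.array(u)/3.9-.4+[210,220],45);d=w-[548.1,158.4];a=(np.pi-.079)-np.mod(np.arctan2(d[1],d[0]),2*np.pi);print(n,np.hypot(*d).round(1),"dial",round(a+nom*.419,3))
a=cv2.imread("pics/g6scene.png")  # reference at dial 0: red at tab
h=cv2.cvtColor(a,cv2.COLOR_BGR2HSV);m=(((h[...,0]<6)|(h[...,0]>174))&(h[...,1]>110))[280:300,240:270];u=np.argwhere(m).mean(0)[::-1]+[240,280]
d=ray("scene",u,45)-[548.1,158.4];print("ref",np.hypot(*d),(np.pi-.079)-np.mod(np.arctan2(d[1],d[0]),2*np.pi))
```

```text
red 37.0 dial 1.267
pale 37.2 dial 1.295
yel 36.8 dial 1.254
pink 36.5 dial 1.295
ref 35.503104072211535 0.010454459266317606
```

```bash
python3 -c "
from rig import *
print(finish_job())"
```

```text
the job is handed in; nothing more can be done
None
```

The job is handed in, but no verdict came back: the cam lever is at its end stop with the filter head home, and the fingers hold the dial at the third stop (about 1.26 rad measured, pink at the tab) with about 60 N on the bar.

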